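# Crank up and gauge a rivet with sprung tweezers held at the marked gap

## Task

Turn the red-knobbed crank of the rivet stand clockwise (seen from above) through about two full turns to its stop, so that the sunk brass rivet stands fully up, and let go of it. Then pick up the sprung gauging tweezers by their blue finger pads, lift them at least 5 cm off their rest and squeeze until the black pointer stands level with the red rider on the white scale, keeping it there for a moment. Still at that gap and lying level, bring the open tips round the rivet, one tip on each side of its upper half, without touching rivet or stand, and finish like that: the program ends while the hand still holds the tweezers steadily at the mark. Never pinch the tips shut, and leave everything else where it is.

Things in the scene. Friction and masses are not known exactly. Their poses are not given: they have to be found in the camera images.
- tweezers: large flat sprung steel tweezers, 195 mm long, 14 mm high, about 100 g, level on the rest, tips along this body's +x. Origin: on the underside, midway between the finger pads; y to the left arm, z up. Left arm, dark heel (18 mm across, x = -110 mm) and white scale strip (x 40 to 50 mm, top 16.5 mm above the underside) are fixed to it. Centre of mass within 10 mm of the origin
- grip (a point): point between the two blue finger pads at mid-height, 7 mm above the underside; axes as the tweezers'. Pads are 36 mm long in x, 14 mm high, 41 mm over their outer faces when open. To be taken from above, fingers closing along y; the space beside and 25 mm below them between the rest's bars is free
- tweezers_arm (a joint): hinge at the heel of the right arm (the only moving arm), rad: 0 = sprung open, grows when squeezed, stop at 0.2. Tip gap = 40 mm - 185 mm x value (tips symmetric about x when open); width over pads = about 41 mm - 110 mm x value. Spring: 2 N at the pads at 0, 10 N at 0.11; springs open when released. Between level fingers the body turns by about half the value, so both arms close evenly
- gap_index (a joint): red rider (4 mm wide in y, 13 mm in x, 6 mm high) on the white scale strip at x = 45 mm of the tweezers, m along the tweezers' +y: 0 = level with the pointer of the open tweezers. Starts between 0.0125 and 0.0215 (marked tip gap 26 to 16 mm); it keeps its place on the strip. The pointer comes level with it when tweezers_arm = about value / 0.167
- pointer (a point): top of the black pointer (4 mm wide in y, 11 mm long in x) that stands up from the right arm just on the tip side of the scale strip, 57 mm from the origin towards the tips
- index_mark (a point): top centre of the red rider; axes as the tweezers'. The gap is right when the pointer and this have the same y in the tweezers' frame
- tip_left (a point): inner face of the left tip at its end, mid-height (7 mm above the tweezers' underside); axes as the tweezers': x to the tip, y to the left. The tip is 9 mm high and 3 mm thick, and stays 9 mm high for the last 35 mm
- tip_right (a point): inner face of the right tip at its end, mid-height; axes as the right arm's (those of the tweezers when open)
- rest: fixed grey rest, base plate 6 mm thick (x -100 to 60 mm, y -37 to 37 mm of its frame), with two cross bars topped with rubber, 26 mm high, at x = -85 and +45 mm, under the tweezers; origin at table height, about under the finger pads
- rivet_stand: fixed stand: green housing 64 mm (x) x 190 mm (y) x 26 mm high, origin under its centre. At y = +55 mm a dark round anvil, 44 mm across at the foot, 36 mm across at its top 45 mm above the table, the rivet comes out of its centre. At y = -55 mm the upright axis of the crank; the crank arm's top is 49 mm above the table
- crank (a joint): crank, rad: grows clockwise seen from above; hard stop at 12.57 (two full turns), starts between 0 and 1. At 0 the arm points to the stand's -x. Needs about 2 N at the knob and stays where it is left
- knob_grip (a point): middle of the upright red crank knob: cylinder 18 mm across, 38 mm tall, from 50 to 94 mm above the table, this point at 76 mm. 35 mm from the crank's axis. The knob revolves freely on its pin, so a hand may go round without turning
- crank_axis (a point): point on the crank's upright axis at the height of knob_grip; fixed
- rivet_lift (a joint): height of the rivet, m: 0 = sunk in the anvil but for 2 mm, 0.04 = fully up; geared to the crank (0.04 m in two turns)
- rivet_top (a point): top of the upright brass rivet, 6 mm across: 47 mm above the table when sunk, 87 mm when fully up (40 mm above the anvil)
- paste_jar: white and green jar, 69 mm across, 73 mm high, bystander; origin under its centre
- thread_spool_red: loose red thread spool near the front left, 46 mm across, 60 mm high, bystander; origin under its centre
- beeswax: yellow lump of wax, 37 x 53 x 24 mm, bystander; origin under its centre
- tape_roll: roll of beige tape lying flat at the front left, 104 mm across, 25 mm high, bystander; origin under its centre
Mind the look-alikes: they are no part of the job. Leave any purple look-alike of the tweezers alone.

How it is judged:
On the way, in this order (a step that is already met when the one before it is completed fails the run):
1. the rivet is cranked fully up (within 2 mm) (value of joint rivet_lift above 0.038 m), for 0.2 s.
2. the tweezers are held at least 4 cm above their place on the rest with the pointer within 2 mm of the red rider for 0.4 s (y of pointer in the frame of index_mark between -0.002 and 0.002 m and height (world z) of tweezers above 0.066 m and contact force between the fingers and tweezers above 1 N), for 0.4 s.
At the end, for the whole second after the job is handed in: the fingers hold the tweezers still, level within 0.2 rad, pointer within 2 mm of the red rider, touching neither stand nor rest; the rivet, fully up within 2 mm, stands between the tips, 0 to 30 mm behind their ends, its top 2 to 28 mm above the middle of the tips (y of pointer in the frame of index_mark between -0.002 and 0.002 m and value of joint rivet_lift above 0.038 m and contact force between the fingers and tweezers above 1 N and y of rivet_top in the frame of tip_left below -0.003 m and y of rivet_top in the frame of tip_right above 0.003 m and x of rivet_top in the frame of tip_left between -0.03 and 0 m and x of rivet_top in the frame of tip_right between -0.03 and 0 m and z of rivet_top in the frame of tip_left between 0.002 and 0.028 m and z of rivet_top in the frame of tip_right between 0.002 and 0.028 m and angle between tweezers's own z axis and vertical below 0.2 rad and contact force between tweezers and rivet_stand below 0.1 N and contact force between tweezers and rest below 0.1 N and linear speed of tweezers below 0.02 m/s); the arm keeps its last pose, push and grip.
It fails at once if the tips are pinched shut (gap under 6 mm) (value of joint tweezers_arm above 0.184 rad).
It fails at once if the tweezers touch the rivet or its stand (contact force between tweezers and rivet_stand above 1 N).
It fails at once if the jar, spool, wax or tape is pushed away by over 2 cm (distance of any of paste_jar, thread_spool_red, beeswax, tape_roll from where it was at the start of the episode above 0.02 m).
It also fails if it takes over 72 s, if anything falls off the work surface, if the arm or the gripper's body presses on something with over 40 N, if the wrist force passes 120 N, or if a joint passes its speed limit or range.

## Robot

A 6-joint arm with a two-finger parallel gripper is mounted at the origin on a cart in front of the work surface, level with it; the furniture and walls round the work are solid. World frame = base frame: x ahead of the robot, y to its left, z up, the work surface at z = 0. Lengths are in m, angles in rad, forces in N, time in s.
With the tool pointing down it reaches from about 0.35 to 0.975 m from the base axis. Payload 4.9 kg.
Tool frame: the origin (TCP) lies between the finger pads; the fingertips stand 25 mm ahead of it and the grasp point (between the pads) lies 6 mm ahead of it; z points along the fingers, y is the line along which they close (so a half turn about z gives the same grasp; the last joint's range is limited). The gripper opens to 85 mm and grips with 20 to 120 N. Pads are 22 mm wide; open, the fingers measure 114 mm over their backs; the gripper's body (76 mm by 85 mm) begins 54 mm behind the grasp point. The pads swing forward as they close: fully open they stand 13 mm farther back than shut.
Start: joints at [-1.421, 0.053, 1.613, -0, 1.476, -0.119], TCP at [0.166, -0.603, 0.256] pointing down, gripper open.
Joint ranges: [-3.01, 3.01], [-1.01, 2.22], [0.06, 2.58], [-1.02, 4.17], [0.09, 2.62], [-3.14, 3.14]. Speed limits (rad/s): [2.57, 2.57, 3.14, 3.14, 3.14, 3.14].

## Interface

Orientations are given as a unit quaternion [w, x, y, z].
In Python, from plant import manip gives the robot as it stands.
- The arm moves only by the shell command python3 -m inch 'ROWS'. ROWS is JSON, a list of rows, each a list of 3 entries, a list of its own where there are three numbers: the shift along the tool's x, y, z in m, then the turn, a rotation vector about the tool's x, y, z in rad, then the opening, from 0 (shut) to 1 (fully open). A call has 1 to 8 rows; each row shifts and turns the commanded pose from where the row before left it, along the tool's axes as they then stand; what a row does not reach is not made up. A row lasts 1/10 s, in which the tool goes at most 50 mm and 8.59 degrees, less where a joint would pass 70% of its speed; a pose out of reach is approached as far as the arm can. A call with a gripper value outside its range is refused whole. The fingers move at their own pace and stop on an object; the grip force is fixed at half the most. Time passes only in rows, so rows that do not move let the fingers close. It gives the time, the measured TCP pose, the force, the opening and the grip force at its end, in the units of the state.
- manip.state(): the state, without advancing time (a new reading comes with each control period).
- manip.grab_frame(name): name is "scene" or "top" or "wrist"; returns (picture, depth): 480x640x3 uint8, red, green, blue; 480x640 float32, m along the optical axis (not along the pixel's ray), 0 where there is no reading.
- manip.camera_params(name): a dict with "camera_matrix" (3x3 intrinsics, pixels), "rvec" (rotation vector, rad) and "tvec" (3), from world to camera coordinates, as OpenCV has them. Camera axes: x right, y down, z forward; pixel columns grow to the right and rows downward; lengths in m; the calibration is good to about 2 mm. The wrist camera is an equidistant fisheye: a pixel r from the principal point sees the ray r / f radians off the axis. A picture is of the moment at which its call begins: read the wrist's pose just before it. camera_params takes no time and is no camera call; for the wrist camera it gives the pose at the moment of the call.
- manip.job_done(): hands the job in; it is judged then, once.
Trained networks look in the newest picture that a camera, given by its name, has taken for a name from the list of things; names that differ only in an ending like _2 or _b are one class to them, and where a whole thing is asked for, a point or a joint stands for the part that bears it (a point fixed in the world has none). Each returns a list of dicts, best first, with "score" (0 to 1); they miss things now and then, are a little off and sometimes report something else, mostly with a low value. They report only what shows in the picture. A call takes as long as a camera call. They do not tell look-alikes from the thing itself.
- manip.look_for(camera, label): "point" ([x, y, z] in m, in world coordinates, good to about 4 mm: the middle of the surface that is visible of it).
The state is a dict: "time": time; "joint_pos": joint angles; "joint_vel": joint speeds; "joint_efforts": joint torques, N m; "tool_pos": TCP position; "tool_rot": TCP orientation; "contact_force": force on the tool from outside, world axes, zero at the start; "ft_torque": the same for the moment, N m; "gripper_width": opening from 0.0 (shut) to 1.0 (fully open); "grasp_force": force on a finger pad.
Only numpy, scipy, OpenCV 4.12 (cv2) and the standard library are available. Lean on these libraries where they do the work, as an engineer would, in place of code of your own. Each camera call takes 0.05 s, during which the arm holds its last target. There are 200 camera calls.

## Working session

There is one attempt and no reset: what is moved stays moved. The work goes in short steps, Python scripts to look and compute and a shell command to move; the robot and the scene stay as the last step left them, time stands still between calls to the robot, and variables do not carry over. Pictures are saved under pics/ and viewed, at most 11 in all, crops included, and the job is handed in when it is done.

```bash
mkdir -p pics; ls; cat > h.py <<'E'
import numpy as np, cv2
from plant import manip
def cam(n):
    p=manip.camera_params(n); R,_=cv2.Rodrigues(np.array(p["rvec"],float)); return np.array(p["camera_matrix"]),R,np.array(p["tvec"],float).ravel()
def unproj(n,u,v,d,c=None):
    K,R,t=c or cam(n); u,v,d=[np.asarray(a,float) for a in (u,v,d)]
    x=(u-K[0,2])/K[0,0]; y=(v-K[1,2])/K[1,1]
    return (np.stack([x*d,y*d,d],-1)-t)@R
def proj(n,P):
    K,R,t=cam(n); q=np.atleast_2d(P)@R.T+t; q=q@K.T; return q[:,:2]/q[:,2:]
E
python3 - <<'E'
from h import *
for n in("top","scene"):
    im,d=manip.grab_frame(n); np.savez(f"{n}.npz",im=im,d=d); cv2.imwrite(f"pics/{n}0.png",im[:,:,::-1])
    for l in ["tweezers","grip","gap_index","pointer","rivet_stand","knob_grip","rivet_top","rest"]:
        print(n,l,[(np.round(r["point"],3).tolist(),round(r["score"],2),proj(n,r["point"]).round().tolist()[0]) for r in manip.look_for(n,l)[:3]])
s=manip.state();print(s)
E
```

```text
pics
top tweezers [([0.395, -0.179, 0.012], 0.57, [430.0, 313.0])]
top grip [([0.392, -0.181, 0.013], 0.89, [431.0, 314.0]), ([0.458, 0.048, 0.041], 0.83, [329.0, 283.0])]
top gap_index [([0.467, 0.034, 0.041], 0.64, [336.0, 279.0])]
top pointer [([0.459, 0.032, 0.041], 0.66, [336.0, 283.0]), ([0.404, -0.16, 0.015], 0.51, [422.0, 309.0])]
top rivet_stand [([0.591, -0.112, 0.028], 0.79, [402.0, 224.0])]
top knob_grip [([0.581, -0.158, 0.053], 0.75, [425.0, 228.0])]
top rivet_top []
top rest [([0.443, 0.045, 0.005], 0.84, [331.0, 289.0])]
scene tweezers [([0.447, 0.044, 0.038], 0.97, [371.0, 281.0]), ([0.396, -0.176, 0.01], 0.63, [422.0, 243.0])]
scene grip [([0.45, 0.044, 0.031], 0.79, [369.0, 283.0]), ([0.394, -0.182, 0.009], 0.57, [423.0, 242.0])]
scene gap_index []
scene pointer [([0.404, -0.154, 0.008], 0.8, [416.0, 247.0]), ([0.459, 0.031, 0.032], 0.68, [368.0, 278.0])]
scene rivet_stand [([0.577, -0.091, 0.025], 0.83, [340.0, 237.0])]
scene knob_grip [([0.567, -0.158, 0.058], 0.68, [355.0, 213.0])]
scene rivet_top []
scene rest [([0.435, 0.054, 0.004], 0.97, [374.0, 298.0]), ([0.577, -0.094, 0.028], 0.28, [341.0, 235.0])]
{'time': 0.9, 'joint_pos': array([-1.42100711e+00,  5.26848975e-02,  1.61288951e+00,  4.08793952e-05,
        1.47598521e+00, -1.19025695e-01]), 'joint_vel': array([-0.00179413,  0.00069568, -0.0014341 , -0.00121183,  0.00142308,
        0.00185796]), 'joint_efforts': array([ 4.92969139e-04, -3.93685842e+01, -3.70465064e+01, -3.64864798e-05,
        5.07476707e-04, -5.92562543e-06]), 'tool_pos': array([ 0.16598671, -0.60254571,  0.25631922]), 'tool_rot': array([1.62051433e-05, 9.90981167e-01, 1.34001218e-01, 2.05996213e-05]), 'contact_force': array([ 0.00974244,  0.02512032, -1.2175946 ]), 'ft_torque': array([-0.00607946,  0.03286133, -0.05515207]), 'grasp_force': 0.0, 'gripper_width': 0.9995350883368871}
```

View pics/top0.png

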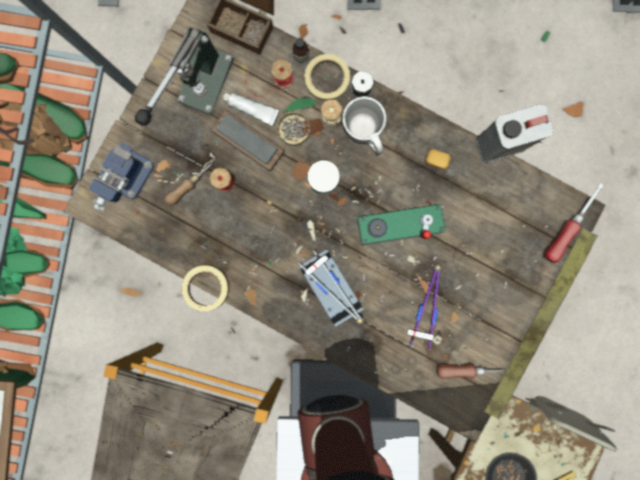

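View pics/scene0.png

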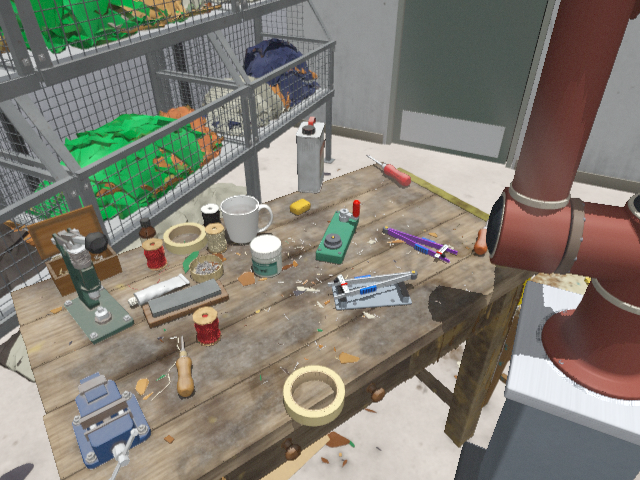

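The steel tweezers with the blue pads lie on the grey rest at top pixel (331,288). The purple ones at (430,312) lie on the table with no rest, so they are the look-alike. The stand is at (402,224) and its red knob at (426,233). I'll move over the work and confirm with an enlarged wrist crop.

```bash
python3 -m inch '[[[0.03,-0.026,-0.01],[0,0,0],1],[[0.03,-0.026,-0.01],[0,0,0],1],[[0.03,-0.026,-0.01],[0,0,0],1],[[0.03,-0.026,-0.01],[0,0,0],1],[[0.03,-0.026,-0.01],[0,0,0],1],[[0.03,-0.026,-0.01],[0,0,0],1],[[0.03,-0.026,-0.01],[0,0,0],1],[[0.03,-0.026,-0.01],[0,0,0],1]]' && python3 -m inch '[[[0.03,-0.026,0],[0,0,0],1],[[0.03,-0.026,0],[0,0,0],1],[[0.03,-0.026,0],[0,0,0],1],[[0.03,-0.026,0],[0,0,0],1],[[0.03,-0.026,0],[0,0,0],1],[[0.03,-0.026,0],[0,0,0],1],[[0,0,0],[0,0,0],1],[[0,0,0],[0,0,0],1]]'
python3 - <<'E'
from h import *
p=manip.camera_params("wrist");print(p)
im,d=manip.grab_frame("wrist"); np.savez("w1.npz",im=im,d=d,K=p["camera_matrix"],rvec=p["rvec"],tvec=p["tvec"]); cv2.imwrite("pics/w1.png",im[:,:,::-1])
for l in ["tweezers","grip","gap_index","pointer","tip_left","tip_right","rivet_stand","knob_grip","rivet_top","rest"]:
    print(l,[(np.round(r["point"],3).tolist(),round(r["score"],2)) for r in manip.look_for("wrist",l)[:3]])
E
```

```text
time: 1.7
tool_pos: [0.3427, -0.3368, 0.3369]
tool_rot: [0.0, 0.991, 0.134, 0.0]
contact_force: [0.2, -0.1, -0.2]
gripper_width: 1.0
grasp_force: 0.0
time: 2.5
tool_pos: [0.4744, -0.1394, 0.3363]
tool_rot: [0.0, 0.991, 0.135, -0.0]
contact_force: [-1.2, 0.0, -0.0]
gripper_width: 0.999
grasp_force: 0.0
{'camera_matrix': array([[371.64829954,   0.        , 319.2555083 ],
       [  0.        , 371.64829954, 240.36952608],
       [  0.        ,   0.        ,   1.        ]]), 'rvec': array([-2.31738288,  1.75938833,  0.24488635]), 'tvec': array([-0.26256854,  0.34503009,  0.57041202])}
tweezers [([0.403, -0.181, 0.012], 0.77), ([0.454, 0.041, 0.041], 0.62)]
grip [([0.406, -0.18, 0.014], 0.92), ([0.452, 0.035, 0.036], 0.84)]
gap_index [([0.441, 0.305, 0.021], 0.39), ([0.49, 0.079, 0.046], 0.38)]
pointer [([0.458, 0.03, 0.039], 0.73), ([0.413, -0.167, 0.015], 0.69)]
tip_left [([0.45, 0.038, 0.038], 0.8), ([0.406, -0.183, 0.017], 0.79), ([0.451, 0.034, 0.005], 0.67)]
tip_right [([0.455, 0.032, 0.035], 0.96), ([0.409, -0.164, 0.014], 0.87)]
rivet_stand [([0.588, -0.113, 0.028], 0.9), ([0.493, 0.077, 0.044], 0.66)]
knob_grip [([0.584, -0.162, 0.049], 0.56)]
rivet_top []
rest [([0.448, 0.036, 0.007], 0.7)]
```

View pics/w1.png

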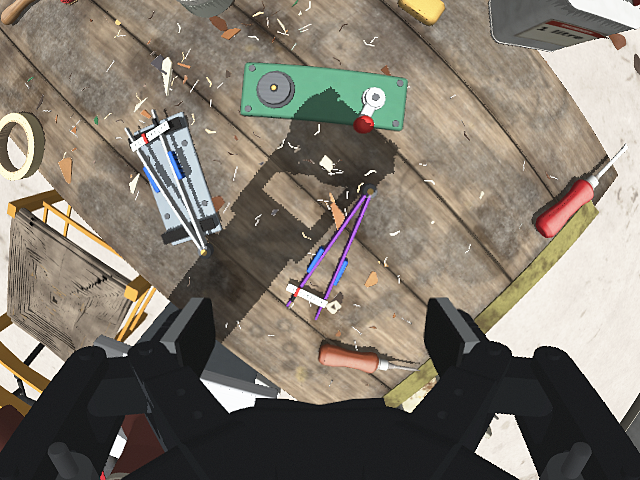

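Wrist view: the steel tweezers with blue pads lie on the grey rest. The heel is at (205,250), the tips near (128,130) and (155,115), and the white scale with red rider near (146,138). The purple look-alike is at (335,255). The rivet is at (273,88), the crank hub at (375,97) and the red knob at (364,125).

```bash
cat >> h.py <<'E'
def fproj(P,c):
    K,R,t=c; q=np.atleast_2d(P)@R.T+t; r=np.hypot(q[:,0],q[:,1]); th=np.arctan2(r,q[:,2]); s=K[0,0]*th/np.maximum(r,1e-9)
    return np.stack([K[0,2]+s*q[:,0],K[1,2]+s*q[:,1]],-1)
def fplane(uv,z,c):
    K,R,t=c; uv=np.atleast_2d(np.array(uv,float)); x=(uv[:,0]-K[0,2])/K[0,0]; y=(uv[:,1]-K[1,2])/K[1,1]; th=np.hypot(x,y)
    k=np.sin(th)/np.maximum(th,1e-9); ray=np.stack([x*k,y*k,np.cos(th)],-1)@R; C=-R.T@t
    return C+ray*((np.asarray(z)-C[2])/ray[:,2])[:,None]
def load(f):
    a=np.load(f); R,_=cv2.Rodrigues(a["rvec"]); return a["im"],a["d"],(a["K"],R,a["tvec"].ravel())
def wgrab(f):
    p=manip.camera_params("wrist"); im,d=manip.grab_frame("wrist"); np.savez(f,im=im,d=d,K=p["camera_matrix"],rvec=p["rvec"],tvec=p["tvec"]); return load(f)
def ortho(im,c,cx,cy,z,yaw,half,mm):
    # columns along -body y (right), rows: up = body +x
    n=int(2*half/mm); g=(np.arange(n)-n/2+.5)*mm; V,U=np.meshgrid(-g,-g,indexing="ij") # V=+x up, U=+y left
    X=cx+V*np.cos(yaw)-U*np.sin(yaw); Y=cy+V*np.sin(yaw)+U*np.cos(yaw)
    uv=fproj(np.stack([X,Y,0*X+z],-1).reshape(-1,3),c).astype(np.float32).reshape(n,n,2)
    return cv2.remap(im,uv[...,0],uv[...,1],cv2.INTER_CUBIC)
E
python3 - <<'E'
from h import *
im,d,c=load("w1.npz")
print("rivet",fplane((273.5,88),.047,c),"hub",fplane((375,97),.055,c))
hs=cv2.cvtColor(im,cv2.COLOR_RGB2HSV); m=((hs[...,0]<6)|(hs[...,0]>174))&(hs[...,1]>170)&(hs[...,2]>60)
n,l,st,ce=cv2.connectedComponentsWithStats(m.astype(np.uint8))
for i in range(1,n):
    if st[i,4]>15: print(ce[i].round(1),st[i], "z.094",fplane(ce[i],.094,c).round(4))
v,u=np.where(m&(np.abs(np.arange(640)[None]-364)<15)&(np.abs(np.arange(480)[:,None]-125)<15)); print(d[v,u].min(),d[v,u].max())
g=(hs[...,0]>60)&(hs[...,0]<90)&(hs[...,1]>100);g[:, :230]=0;g[:,420:]=0;g[140:]=0
v,u=np.where(g);P=fplane(np.stack([u,v],-1),.026,c)[:,:2].astype(np.float32)*1000;print("box",cv2.minAreaRect(P))
y=-np.deg2rad(0); o=ortho(im,c,.447,.044,.0425,np.arctan2(.12,.22)*1,.13,.0005); cv2.imwrite("pics/o1.png",o[:,:,::-1])
E
```

```text
rivet [[ 0.58049552 -0.05924535  0.047     ]] hub [[ 0.59952198 -0.16663942  0.055     ]]
[554.7  23.1] [546  21  18   6  46] z.094 [[ 0.7545 -0.3339  0.094 ]]
[596.   34.4] [589  32  14   5  27] z.094 [[ 0.7737 -0.3962  0.094 ]]
[363.2 124.4] [354 116  20  17 257] z.094 [[ 0.5646 -0.1586  0.094 ]]
[144.6 137.7] [141 133   8  11  29] z.094 [[0.4995 0.0538 0.094 ]]
[558.9 206.1] [536 180  56  58 556] z.094 [[ 0.5549 -0.4025  0.094 ]]
[296.5 291.6] [293 287   7  10  21] z.094 [[ 0.3812 -0.1411  0.094 ]]
[102.2 476. ] [100 471   6   9  31] z.094 [[-0.0889  0.109   0.094 ]]
0.3401303 0.3773163
box ((629.9440307617188, -106.11231994628906), (144.10096740722656, 187.15853881835938), 9.867817878723145)
```

View pics/o1.png

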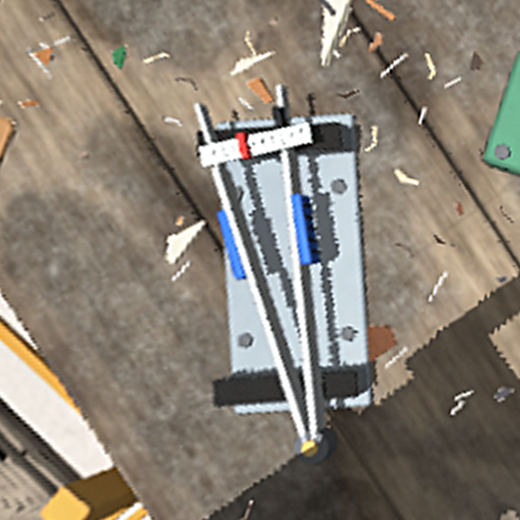

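The crop confirms it: grey steel arms, blue pads, dark heel at crop (312,448), tips up, red rider at (243,146). These are the real tweezers. I'll do the crank first.

```bash
python3 -m inch '[[[0.02,0.0106,0.034],[0,0,0],1],[[0.02,0.0106,0.034],[0,0,0],1],[[0.02,0.0106,0.034],[0,0,0],1],[[0.022,0.0106,0.034],[0,0,0],1],[[0,0,0],[0,0,0],0.6],[[0,0,0],[0,0,0],0.6]]'
python3 - <<'E'
from h import *
im,d,c=wgrab("w2.npz")
hs=cv2.cvtColor(im,cv2.COLOR_RGB2HSV); m=((hs[...,0]<6)|(hs[...,0]>174))&(hs[...,1]>170)&(hs[...,2]>60)
n,l,st,ce=cv2.connectedComponentsWithStats(m.astype(np.uint8))
for i in range(1,n):
    if st[i,4]>60: print(ce[i].round(1),st[i])
cv2.imwrite("pics/w2.png",im[:,:,::-1])
E
```

```text
time: 3.65
tool_pos: [0.5641, -0.159, 0.1991]
tool_rot: [-0.001, 0.991, 0.134, -0.001]
contact_force: [1.2, 0.1, 0.3]
gripper_width: 0.694
grasp_force: 0.0
[321.7 238.6] [309 220  27  37 789]
[ 52.5 234.9] [ 48 228  10  15  61]
[587.1 299.7] [ 554  266   74   76 1096]
```

View pics/w2.png

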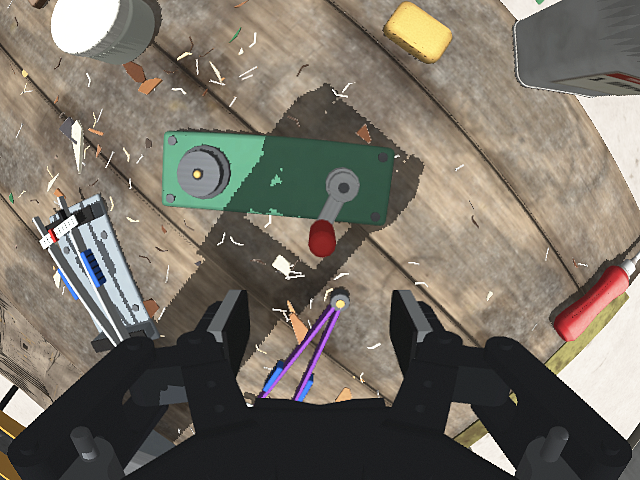

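Wrist view: knob top at about (322,246), hub (343,187), rivet (197,174), and nothing else near the knob.

```bash
python3 - <<'E'
from h import *
im,d,c=load("w2.npz")
K=fplane((321.5,245.5),.094,c)[0];H=fplane((343.5,187),.053,c)[0];V=fplane((197,174),.047,c)[0]
print(K,H,V,np.hypot(*(H-V)[:2]),np.hypot(*(K-H)[:2]))
yaw=np.arctan2(*(V-H)[:2][::-1])-np.pi/2;print("yaw",yaw, "ang",np.degrees(np.arctan2(K[1]-H[1],K[0]-H[0])))
for uv in[(321,240),(322,248)]: print(d[uv[1],uv[0]])
R=cv2.Rodrigues(np.array([0,0,0.]))[0]
s=manip.state();q=s["tool_rot"];from scipy.spatial.transform import Rotation as Ro
M=Ro.from_quat([q[1],q[2],q[3],q[0]]).as_matrix();print(s["tool_pos"],"tool delta",M.T@(np.array([K[0],K[1],.082])-s["tool_pos"]))
E
```

```text
[ 0.56619013 -0.16019614  0.094     ] [ 0.60055597 -0.16715636  0.053     ] [ 0.5814899  -0.05899576  0.047     ] 0.10982818730543802 0.035063589727466406
yaw 0.17448297026373627 ang 168.55058578112462
0.23062092
0.23347981
[ 0.56471408 -0.15933585  0.20115948] tool delta [0.00113313 0.00116367 0.11916066]
```

```bash
python3 -m inch '[[[0.001,0.001,0.03],[0,0,0],0.6],[[0,0,0.03],[0,0,0],0.6],[[0,0,0.03],[0,0,0],0.6],[[0,0,0.029],[0,0,0],0.6],[[0,0,0],[0,0,0],0.6],[[0,0,0],[0,0,0],0],[[0,0,0],[0,0,0],0],[[0,0,0],[0,0,0],0]]' && python3 -m inch '[[[0,0,0],[0,0,0],0],[[0,0,0],[0,0,0],0]]'
```

```text
time: 4.5
tool_pos: [0.5675, -0.1605, 0.0849]
tool_rot: [0.001, 0.991, 0.134, 0.002]
contact_force: [-1.9, 1.9, 4.2]
gripper_width: 0.191
grasp_force: 58.4
time: 4.7
tool_pos: [0.5676, -0.1605, 0.0849]
tool_rot: [0.001, 0.991, 0.134, 0.002]
contact_force: [-2.0, 0.4, 7.7]
gripper_width: 0.186
grasp_force: 58.5
```

```bash
python3 -m inch '[[[0.0121,-0.0135,0],[0,0,0],0],[[0.0172,-0.0056,0],[0,0,0],0],[[0.0177,0.0038,0],[0,0,0],0],[[0.0135,0.0121,0],[0,0,0],0],[[0,0,0],[0,0,0],0]]'
```

```text
time: 5.2
tool_pos: [0.6271, -0.1415, 0.085]
tool_rot: [0.001, 0.991, 0.134, 0.004]
contact_force: [2.9, 1.4, 6.7]
gripper_width: 0.194
grasp_force: 59.3
```

```bash
python3 -m inch '[[[0.0056,0.0172,0],[0,0,0],0],[[-0.0038,0.0177,0],[0,0,0],0],[[-0.0121,0.0135,0],[0,0,0],0],[[-0.0172,0.0056,0],[0,0,0],0],[[-0.0177,-0.0038,0],[0,0,0],0],[[-0.0135,-0.0121,0],[0,0,0],0],[[-0.0056,-0.0172,0],[0,0,0],0],[[0.0038,-0.0177,0],[0,0,0],0]]' && python3 -m inch '[[[0.0121,-0.0135,0],[0,0,0],0],[[0.0172,-0.0056,0],[0,0,0],0],[[0.0177,0.0038,0],[0,0,0],0],[[0.0135,0.0121,0],[0,0,0],0],[[0.0056,0.0172,0],[0,0,0],0],[[-0.0038,0.0177,0],[0,0,0],0],[[-0.0121,0.0135,0],[0,0,0],0],[[0,0,0],[0,0,0],0]]'
```

```text
time: 6.0
tool_pos: [0.5671, -0.1613, 0.0849]
tool_rot: [0.003, 0.991, 0.133, 0.003]
contact_force: [5.8, -3.2, 1.9]
gripper_width: 0.192
grasp_force: 59.0
time: 6.8
tool_pos: [0.6266, -0.1915, 0.0848]
tool_rot: [0.0, 0.991, 0.133, 0.001]
contact_force: [-2.5, 0.8, 10.5]
gripper_width: 0.189
grasp_force: 60.0
```

```bash
python3 -m inch '[[[-0.0172,0.0056,0],[0,0,0],0],[[-0.0177,-0.0038,0],[0,0,0],0],[[-0.0135,-0.0121,0],[0,0,0],0],[[-0.0056,-0.0172,0],[0,0,0],0],[[0.0005,-0.003,0],[0,0,0],0],[[0.0005,-0.003,0],[0,0,0],0],[[0.0005,-0.002,0],[0,0,0],0],[[0,0,0],[0,0,0],0]]'
```

```text
time: 7.6
tool_pos: [0.5676, -0.1716, 0.0848]
tool_rot: [0.003, 0.991, 0.134, 0.002]
contact_force: [-1.4, -4.0, 8.0]
gripper_width: 0.194
grasp_force: 59.9
```

```bash
python3 -m inch '[[[0.0005,-0.002,0],[0,0,0],0],[[0,-0.001,0],[0,0,0],0],[[0,0,0],[0,0,0],0]]'
```

```text
time: 7.9
tool_pos: [0.5675, -0.171, 0.0849]
tool_rot: [0.005, 0.991, 0.134, 0.002]
contact_force: [-1.3, -11.5, 4.9]
gripper_width: 0.195
grasp_force: 59.6
```

```bash
python3 -m inch '[[[0,0.002,0],[0,0,0],0],[[0,0,0],[0,0,0],0.6],[[0,0,0],[0,0,0],0.6],[[0,0,0],[0,0,0],0.6],[[0,0,-0.03],[0,0,0],0.6],[[0,0,-0.04],[0,0,0],0.6],[[0,0,-0.04],[0,0,0],0.6],[[0,0,-0.02],[0,0,0],0.6]]' && python3 -m inch '[[[-0.0117,-0.0466,0],[0,0,0],0.8],[[-0.0117,-0.0466,0],[0,0,0],0.8],[[-0.0117,-0.0466,0],[0,0,0],0.8],[[-0.0117,-0.0466,0],[0,0,0],0.8],[[-0.0117,-0.0466,0],[0,0,-0.14],0.8],[[0,0,0],[0,0,-0.14],1],[[0,0,0],[0,0,-0.14],1],[[0,0,0],[0,0,0],1]]'
python3 - <<'E'
from h import *
im,d,c=wgrab("w3.npz"); cv2.imwrite("pics/w3.png",im[:,:,::-1])
for l in ["knob_grip","rivet_top","gap_index","pointer"]:
    print(l,[(np.round(r["point"],4).tolist(),round(r["score"],2)) for r in manip.look_for("wrist",l)[:3]])
print("top rivet",manip.look_for("scene","rivet_top"))
E
```

```text
time: 8.7
tool_pos: [0.5676, -0.1689, 0.2154]
tool_rot: [0.001, 0.991, 0.134, 0.002]
contact_force: [0.4, 0.6, 0.3]
gripper_width: 0.597
grasp_force: 0.0
time: 9.5
tool_pos: [0.4475, 0.0411, 0.2109]
tool_rot: [-0.0, 0.941, 0.338, -0.0]
contact_force: [0.2, 0.1, -0.3]
gripper_width: 1.0
grasp_force: 0.0
knob_grip [([0.5694, -0.1655, 0.0536], 0.87)]
rivet_top [([0.5808, -0.0562, 0.0688], 0.46)]
gap_index [([0.3521, -0.1405, 0.0217], 0.61), ([0.4902, 0.0774, 0.0439], 0.55)]
pointer [([0.3904, -0.1547, 0.0136], 0.75), ([0.4652, 0.0355, 0.0412], 0.72)]
top rivet []
```

View pics/w3.png

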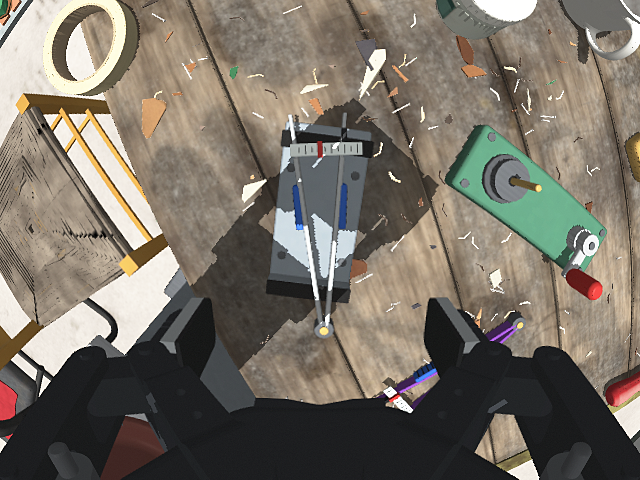

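The rivet stands up, with its base at (510,180) and top at (538,188). The crank knob is at its end position. The tweezers have their heel at (324,330), tips at (291,116) and (345,114), and rider at (320,149). Next I'll compute the pose and rider position from an ortho view.

```bash
python3 - <<'E'
from h import *
im,d,c=load("w3.npz")
heel=fplane((324,330.5),.040,c)[0];tl=fplane((291,116),.0375,c)[0];tr=fplane((345,114),.0375,c)[0]
mid=(tl+tr)/2;dv=mid-heel;yaw=np.arctan2(dv[1],dv[0]);print("heel",heel,"tips",tl,tr,"gap",np.hypot(*(tl-tr)[:2]),"len",np.hypot(*dv[:2]),"yaw",yaw,np.degrees(yaw))
g=heel[:2]+.11*np.array([np.cos(yaw),np.sin(yaw)]);print("grip",g)
hs=cv2.cvtColor(im,cv2.COLOR_RGB2HSV); m=(hs[...,0]>105)&(hs[...,0]<125)&(hs[...,1]>170)&(hs[...,2]>60)
m[:170]=0;m[240:]=0;m[:,:280]=0;m[:,360:]=0
n,l,st,ce=cv2.connectedComponentsWithStats(m.astype(np.uint8))
u=np.array([np.cos(yaw),np.sin(yaw)]);w=np.array([-u[1],u[0]])
for i in range(1,n):
    if st[i,4]>20:
        v_,u_=np.where(l==i);P=fplane(np.stack([u_,v_],-1),.036,c)[:,:2]-g;print("pad",st[i],"x",(P@u).min(),(P@u).max(),"y",(P@w).min(),(P@w).max())
print("riv top",fplane((539,188),.087,c),fplane((510,180),.047,c))
o=ortho(im,c,g[0]+.045*u[0],g[1]+.045*u[1],.0425,yaw,.05,.0002);cv2.imwrite("pics/o3.png",o[:,:,::-1])
E
```

```text
heel [ 0.37565349 -0.02391615  0.04      ] tips [0.49944362 0.11229073 0.0375    ] [0.52719166 0.0811812  0.0375    ] gap 0.04168640939165783 len 0.1830528614646817 yaw 0.7196357312091384 41.23209018509457
grip [0.45837854 0.04858604]
pad [339 183   8  46 230] x -0.01803485503279952 0.01873419973685943 y -0.02052227767991871 -0.014456818888439665
pad [293 185  10  45 240] x -0.017913193678849224 0.018238003270997987 y 0.015465844413670262 0.021693593638256785
riv top [[ 0.58206475 -0.05870568  0.087     ]] [[ 0.57989567 -0.05531938  0.047     ]]
```

View pics/o3.png

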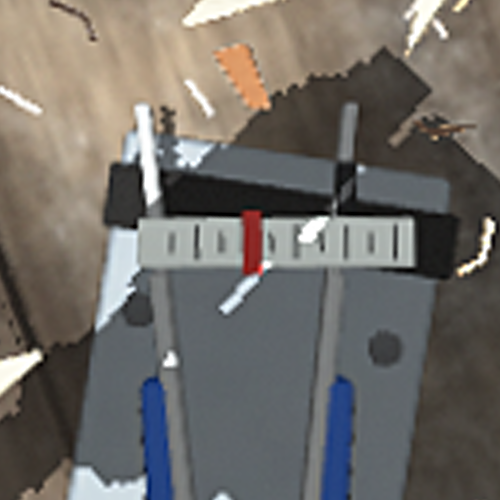

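The ortho view shows the rider at column 252 and the pointer at about column 345, so the index is about 18.6 mm. That means arm about 0.111, width over pads about 29 mm and opening about 0.34. I'll descend and grip lightly.

```bash
python3 -m inch '[[[0.0132,0.0011,0.03],[0,0,-0.03],0.9],[[0,0,0.04],[0,0,0],0.8],[[0,0,0.04],[0,0,0],0.8],[[0,0,0.03],[0,0,0],0.8],[[0,0,0.02],[0,0,0],0.8],[[0,0,0.014],[0,0,0],0.8],[[0,0,0],[0,0,0],0.8],[[0,0,0],[0,0,0],0.8]]'
```

```text
time: 10.6
tool_pos: [0.4591, 0.0477, 0.0375]
tool_rot: [-0.0, 0.936, 0.351, -0.0]
contact_force: [-0.2, -0.1, -0.0]
gripper_width: 0.8
grasp_force: 0.0
```

```bash
python3 -m inch '[[[0,-0.0011,0],[0,0,0],0.6],[[0,0,0],[0,0,0],0.55],[[0,0,0],[0,0,0],0.5],[[0,0,0],[0,0,0],0.46],[[0,0,0],[0,0,0],0.42],[[0,0,0],[0,0,0],0.4],[[0,0,0],[0,0,0],0.4],[[0,0,0],[0,0,0],0.4]]'
```

```text
time: 11.4
tool_pos: [0.4597, 0.0486, 0.039]
tool_rot: [0.001, 0.936, 0.352, 0.001]
contact_force: [-0.0, 0.3, 7.5]
gripper_width: 0.404
grasp_force: 8.3
```

```bash
python3 -m inch '[[[0,0,-0.005],[0,0,0],0.4],[[0,0,-0.01],[0,0,0],0.39],[[0,0,-0.015],[0,0,0],0.39],[[0,0,-0.02],[0,0,0],0.38],[[0,0,-0.02],[0,0,0],0.37],[[0,0,-0.02],[0,0,0],0.36],[[0,0,-0.01],[0,0,0],0.36],[[0,0,0],[0,0,0],0.36]]'
python3 - <<'E'
from h import *
print(manip.state()["tool_pos"])
im,d,c=wgrab("w4.npz"); cv2.imwrite("pics/w4.png",im[:,:,::-1])
E
```

```text
time: 12.2
tool_pos: [0.4592, 0.0487, 0.1391]
tool_rot: [0.001, 0.936, 0.352, 0.002]
contact_force: [0.3, -0.3, -1.5]
gripper_width: 0.365
grasp_force: 8.7
[0.45922307 0.04867808 0.13910973]
```

View pics/w4.png

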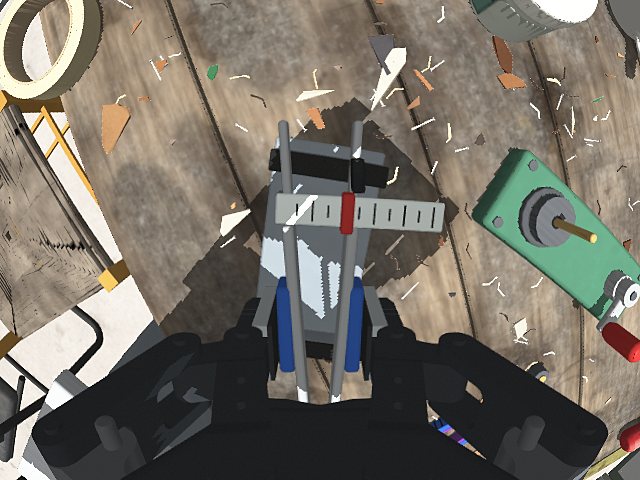

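Wrist view: the tweezers hang in the hand. The pointer is black at (358,175) and the red rider at (347,213), so they are not level yet. The rivet is up at (594,238). Next, an exact measurement in the tweezers' frame.

```bash
cat >> h.py <<'E'
def f3d(u,v,d,c):
    K,R,t=c; x=(np.asarray(u,float)-K[0,2])/K[0,0]; y=(np.asarray(v,float)-K[1,2])/K[1,1]; th=np.hypot(x,y)
    k=np.tan(th)/np.maximum(th,1e-9); return (np.stack([x*k*d,y*k*d,d],-1)-t)@R
def measure(im,d,c,box=(250,180,480,250),draw=None):
    """tweezers yaw from the strip, rider and pointer in tweezers frame"""
    tz=manip.state()["tool_pos"][2]; zu=tz-.013
    hs=cv2.cvtColor(im,cv2.COLOR_RGB2HSV).astype(int); H,S,V=hs[...,0],hs[...,1],hs[...,2]
    vv,uu=np.mgrid[:480,:640]
    P=f3d(uu,vv,d,c); near=(d>0)&(P[...,2]>zu-.01)&(P[...,2]<zu+.05)
    red=((H<6)|(H>174))&(S>150)&(V>60)&near&(vv<300)&(uu>200)&(uu<480)
    n,l,st,ce=cv2.connectedComponentsWithStats(red.astype(np.uint8)); i=1+np.argmax(st[1:,4]); red=l==i; rc=ce[i]
    strip=near&(S<40)&(V>110)&(abs(vv-rc[1])<28)&(vv<300)
    n,l,st,ce=cv2.connectedComponentsWithStats(strip.astype(np.uint8)); 
    blk=near&(V<45)&(vv<rc[1]-10)&(vv>rc[1]-75)&(abs(uu-rc[0])<50)
    n,l,s2,c2=cv2.connectedComponentsWithStats(blk.astype(np.uint8)); j=1+np.argmax(s2[1:,4]); blk=l==j
    return P,red,strip,blk,zu
E
python3 - <<'E'
from h import *
im,d,c=load("w4.npz")
P,red,strip,blk,zu=measure(im,d,c)
for n,m in(("red",red),("blk",blk)):
    v,u=np.where(m); q=P[m]; print(n,m.sum(),u.min(),u.max(),v.min(),v.max(),"z pct",np.percentile(q[:,2],[5,50,95]).round(4),"zu",zu)
for uv in[(283,125),(357,127),(286,160),(300,212),(420,215),(307,398),(285,330),(352,330)]: print(uv,P[uv[1],uv[0]].round(4))
E
```

```text
red 498 340 354 192 233 z pct [0.1431 0.1442 0.1452] zu 0.1247060611204008
blk 458 351 364 158 192 z pct [0.138  0.1414 0.1425] zu 0.1247060611204008
(283, 125) [0.5063 0.1055 0.1351]
(357, 127) [0.5217 0.087  0.1349]
(286, 160) [0.4982 0.0972 0.1355]
(300, 212) [0.4889 0.0828 0.14  ]
(420, 215) [0.5143 0.0526 0.1398]
(307, 398) [0.4326 0.0318 0.1388]
(285, 330) [0.4522 0.0589 0.1394]
(352, 330) [0.4677 0.04   0.1379]
```

```bash
cat >> h.py <<'E'
def index_err(im,d,c,verbose=True):
    P,red,strip,blk,zu=measure(im,d,c)
    zs=np.median(P[strip][:,2]); zr=np.percentile(P[red][:,2],60); zb=np.percentile(P[blk][:,2],75)
    px=lambda m:np.stack(np.where(m)[::-1],-1)
    S=fplane(px(strip),zs,c)[:,:2]; a=P[strip]; S=S[abs(a[:,2]-zs)<.002]
    (cx,cy),(w,h),ang=cv2.minAreaRect((S*1000).astype(np.float32)); t=np.deg2rad(ang)
    long=np.array([np.cos(t),np.sin(t)]) if w>h else np.array([-np.sin(t),np.cos(t)])
    M=manip.state()["tool_rot"]; y0=2*np.arctan2(M[2],M[1]); by=np.array([-np.sin(y0),np.cos(y0)])
    if long@by<0: long=-long
    yaw=np.arctan2(-long[0],long[1])
    R=fplane(px(red),zr,c)[:,:2]; B=fplane(px(blk),zb,c)[:,:2]
    mid=lambda Q:np.array([(np.percentile(Q@v,3)+np.percentile(Q@v,97))/2 for v in (np.array([long[1],-long[0]]),long)])
    r,b=mid(R),mid(B); print("strip",round(w,1),round(h,1),"zs",zs.round(4),"yaw",yaw.round(4),"tool yaw",round(y0,4),"pointer-rider x,y mm",((b-r)*1000).round(2),"median y",((np.median(B@long)-np.median(R@long))*1000).round(2))
    return yaw,long,r,b,zs
E
python3 - <<'E'
from h import *
im,d,c=load("w4.npz"); index_err(im,d,c)
E
```

```text
strip 15.5 55.9 zs 0.1401 yaw 0.7121 tool yaw 0.7188 pointer-rider x,y mm [11.66 -3.18] median y -3.24
```

```bash
sed -i 's/S=S\[abs(a\[:,2\]-zs)<.002\]/zs=np.median(a[a[:,2]>zs-.001][:,2]); S=S[abs(a[:,2]-zs)<.0009]/' h.py; python3 -m inch '[[[0,0,0],[0,0,0],0.35],[[0,0,0],[0,0,0],0.34],[[0,0,0],[0,0,0],0.34],[[0,0,0],[0,0,0],0.34],[[0,0,0],[0,0,0],0.34]]'
python3 - <<'E'
from h import *
index_err(*load("w4.npz"))
index_err(*wgrab("w5.npz"))
E
```

```text
time: 12.75
tool_pos: [0.4581, 0.0487, 0.137]
tool_rot: [-0.0, 0.936, 0.352, -0.0]
contact_force: [-1.1, -0.5, -1.0]
gripper_width: 0.346
grasp_force: 11.2
strip 12.2 55.8 zs 0.1402 yaw 0.712 tool yaw 0.7188 pointer-rider x,y mm [11.66 -3.18] median y -3.24
strip 14.9 55.6 zs 0.1377 yaw 0.6652 tool yaw 0.7188 pointer-rider x,y mm [11.62 -0.36] median y -0.4
```

```bash
python3 -m inch '[[[0,0,0],[0,0,0],0.338],[[0,0,0],[0,0,0],0.338],[[0,0,0],[0,0,0],0.338],[[0,0,0],[0,0,0],0.338],[[0,0,0],[0,0,0],0.338],[[0,0,0],[0,0,0],0.338]]' && python3 -m inch '[[[0,0,0],[0,0,0.05],0.338],[[0,0,0],[0,0,0.09],0.338],[[0,0,0],[0,0,0.1],0.338],[[0,0,0],[0,0,0.1],0.338],[[0,0,0],[0,0,0.1],0.338],[[0,0,0],[0,0,0.08],0.338],[[0,0,0],[0,0,0.049],0.338],[[0,0,0],[0,0,0],0.338]]' && python3 -m inch '[[[-0.002,0.01,0],[0,0,0],0.338],[[-0.003,0.018,0],[0,0,0],0.338],[[-0.004,0.02,0],[0,0,0],0.338],[[-0.004,0.02,0],[0,0,0],0.338],[[-0.004,0.02,0],[0,0,0],0.338],[[-0.004,0.02,0],[0,0,0],0.338],[[-0.003,0.012,0],[0,0,0],0.338],[[0,0.005,0],[0,0,0],0.338]]' && python3 -m inch '[[[0,0,0],[0,0,0],0.338],[[0,0,0],[0,0,0],0.338]]'
python3 - <<'E'
from h import *
im,d,c=wgrab("w6.npz"); cv2.imwrite("pics/w6.png",im[:,:,::-1]); index_err(im,d,c)
E
```

```text
time: 13.4
tool_pos: [0.4583, 0.0487, 0.1373]
tool_rot: [0.0, 0.936, 0.352, 0.0]
contact_force: [-0.3, 0.6, -1.2]
gripper_width: 0.342
grasp_force: 11.4
time: 14.2
tool_pos: [0.4582, 0.0487, 0.1373]
tool_rot: [0.0, 0.997, 0.075, 0.0]
contact_force: [0.2, -0.8, -1.8]
gripper_width: 0.339
grasp_force: 11.4
time: 15.0
tool_pos: [0.453, -0.0797, 0.1373]
tool_rot: [0.0, 0.997, 0.074, -0.0]
contact_force: [0.5, -0.3, -0.7]
gripper_width: 0.342
grasp_force: 11.2
time: 15.2
tool_pos: [0.4531, -0.0781, 0.1372]
tool_rot: [-0.0, 0.997, 0.075, -0.0]
contact_force: [0.7, 0.2, -1.4]
gripper_width: 0.34
grasp_force: 11.2
strip 14.9 55.5 zs 0.138 yaw 0.0874 tool yaw 0.1506 pointer-rider x,y mm [11.73 -0.03] median y 0.06
```

View pics/w6.png

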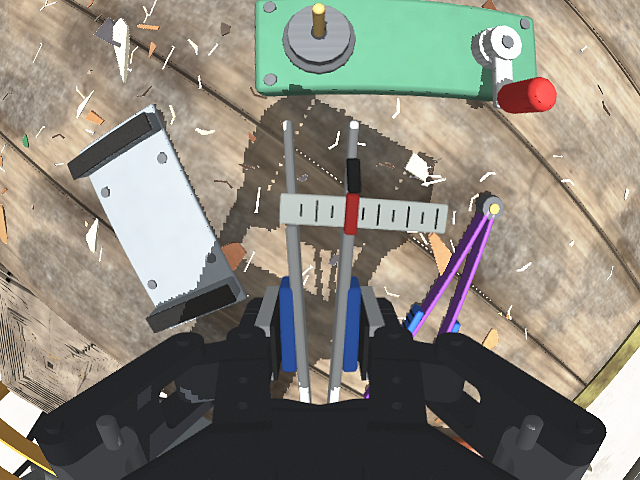

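The pointer at (354,175) is level with the rider at (351,213). Tips are at (288,126) and (354,126), and the rivet top at (318,8) lies ahead, between the tips' lines. Next, the exact offsets.

```bash
python3 - <<'E'
from h import *
im,d,c=load("w6.npz"); s=manip.state(); y=.1506; x_=np.array([np.cos(y),np.sin(y)]); y_=np.array([np.sin(y),-np.cos(y)])
f=lambda p:((p[:2]-s["tool_pos"][:2])@x_*1000,(p[:2]-s["tool_pos"][:2])@y_*1000)
zt=.1372-.0158+.0115
for n,uv,z in(("tl",(287.5,122),zt),("tr",(354,122),zt),("rivet",(318.5,7),.087),("rivetbase",(320,38),.045)): 
    p=fplane(uv,z,c)[0];print(n,p.round(4),np.round(f(p),1))
print("rivet est",np.round(f(np.array([.5818,-.0588])),1), s["tool_pos"])
for uv in[(288,126),(354,127),(306,396),(334,396)]: print(f3d(*uv,d[uv[1],uv[0]],c).round(4))
E
```

```text
tl [ 0.5247 -0.0572  0.1329] [73.9 -9.7]
tr [ 0.528  -0.0785  0.1329] [73.9 11.8]
rivet [ 0.5819 -0.0585  0.087 ] [130.2   0.2]
rivetbase [ 0.5781 -0.0599  0.045 ] [126.2   1. ]
rivet est [130.1   0.4] [ 0.45314258 -0.07789079  0.13720358]
[ 0.5234 -0.0575  0.133 ]
[ 0.5264 -0.0788  0.1323]
[ 0.4228 -0.0778  0.1369]
[ 0.424  -0.089   0.1364]
```

```bash
python3 -m inch '[[[0,-0.0007,0.005],[0,0,0],0.338],[[0,0,0.01],[0,0,0],0.338],[[0,0,0.012],[0,0,0],0.338],[[0,0,0.012],[0,0,0],0.338],[[0,0,0.01],[0,0,0],0.338],[[0,0,0.004],[0,0,0],0.338],[[0,0,0],[0,0,0],0.338],[[0,0,0],[0,0,0],0.338]]' && python3 -m inch '[[[0.004,0,0],[0,0,0],0.338],[[0.008,0,0],[0,0,0],0.338],[[0.008,0,0],[0,0,0],0.338],[[0.006,0,0],[0,0,0],0.338],[[0.004,0,0],[0,0,0],0.338],[[0,0,0],[0,0,0],0.338],[[0,0,0],[0,0,0],0.338]]'
python3 - <<'E'
from h import *
im,d,c=wgrab("w7.npz"); cv2.imwrite("pics/w7.png",im[:,:,::-1]); index_err(im,d,c)
E
```

```text
time: 16.05
tool_pos: [0.4533, -0.0779, 0.0845]
tool_rot: [0.0, 0.997, 0.075, 0.0]
contact_force: [-1.0, 0.2, -0.8]
gripper_width: 0.342
grasp_force: 11.2
time: 16.75
tool_pos: [0.4827, -0.0732, 0.0842]
tool_rot: [-0.0, 0.997, 0.075, -0.0]
contact_force: [-0.0, -0.7, -0.7]
gripper_width: 0.338
grasp_force: 11.2
strip 15.6 55.5 zs 0.0848 yaw 0.137 tool yaw 0.1499 pointer-rider x,y mm [11.68 -0.54] median y -0.53
```

View pics/w7.png

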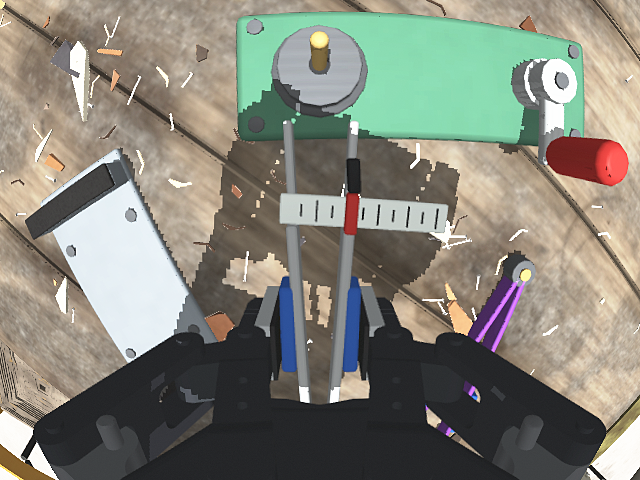

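The rivet top at (320,40) is centred between the tips at (288,124) and (354,124), and the pointer is still on the mark. I'll move in the last 37 mm.

```bash
python3 -m inch '[[[0.004,0,0],[0,0,0],0.338],[[0.006,0,0],[0,0,0],0.338],[[0.007,0,0],[0,0,0],0.338],[[0.007,0,0],[0,0,0],0.338],[[0.006,0,0],[0,0,0],0.338],[[0.005,0,0],[0,0,0],0.338],[[0.002,0,0],[0,0,0],0.338],[[0,0,0],[0,0,0],0.338]]' && python3 -m inch '[[[0,0,0],[0,0,0],0.338],[[0,0,0],[0,0,0],0.338],[[0,0,0],[0,0,0],0.338],[[0,0,0],[0,0,0],0.338],[[0,0,0],[0,0,0],0.338]]'
python3 - <<'E'
from h import *
im,d,c=wgrab("w8.npz"); cv2.imwrite("pics/w8.png",im[60:310,190:510,::-1].repeat(2,0).repeat(2,1)); index_err(im,d,c)
E
```

```text
time: 17.6
tool_pos: [0.5195, -0.0677, 0.0843]
tool_rot: [-0.0, 0.997, 0.075, -0.0]
contact_force: [0.1, 0.3, -0.1]
gripper_width: 0.341
grasp_force: 11.2
time: 18.1
tool_pos: [0.5192, -0.0678, 0.0843]
tool_rot: [0.0, 0.997, 0.075, 0.0]
contact_force: [-0.5, 0.5, -1.1]
gripper_width: 0.34
grasp_force: 11.2
strip 10.3 55.5 zs 0.0851 yaw 0.0907 tool yaw 0.1498 pointer-rider x,y mm [11.71 -0.03] median y -0.01
```

View pics/w8.png

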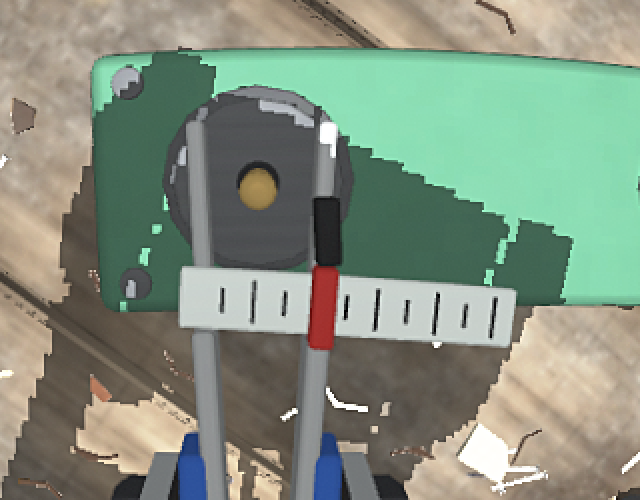

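The rivet at crop (258,188) stands centred between the tips at (198,125) and (327,125), about 11 mm behind their ends. The pointer is on the mark, so I'm handing in.

```bash
python3 -c "
from plant import manip
print(manip.job_done())"
```

```text
the job is handed in; nothing more can be done
None
```

I handed the job in at about 18 s: the rivet is cranked up to its stop and the hand holds the tweezers level with the tips either side of it, the pointer within about 0.5 mm of the red rider; no verdict came back.

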